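Space the joint and press the raised tile flush

ROBOT

A 6-joint arm with a two-finger parallel gripper is mounted at the origin on a cart in front of the work surface, level with it; the furniture and walls round the work are solid. World frame = base frame: x ahead of the robot, y to its left, z up, the work surface at z = 0. Lengths are in m, angles in rad, forces in N, time in s.
With the tool pointing down it reaches from about 0.275 to 0.875 m from the base axis. Payload 12.5 kg.
Tool frame: the origin (TCP) lies on the mounting face of the last link; the fingertips stand 173 mm ahead of it and the grasp point (between the pads) lies robot.grip_point_offset ahead of it (robot.grip_point_offset is the distance from the TCP to the grasp point, in m); z points along the fingers, y is the line along which they close (so a half turn about z gives the same grasp; the last joint's range is limited). The gripper opens to 85 mm and grips with 20 to 120 N. Pads are 22 mm wide; open, the fingers measure 114 mm over their backs; the gripper's body (76 mm by 85 mm) begins 54 mm behind the grasp point. The pads swing forward as they close: fully open they stand 13 mm farther back than shut.
Start: joints at [1.146, 0.351, 1.652, -0, 1.139, -0.085], TCP at [0.183, 0.519, 0.405] pointing down, gripper open.
Joint ranges: [-2.75, 2.75], [-0.79, 2.1], [0.01, 2.65], [-1.57, 4.71], [0.07, 3.14], [-2.87, 2.87]. Speed limits (rad/s): [2.22, 2.22, 2.79, 3.14, 3.14, 3.14].

INTERFACE

Orientations are given as a rotation vector (axis times angle).
In Python, from bench import robot gives the robot as it stands. Calls block until the motion is done:
- robot.reach(position, orientation): joint-space move of the TCP to a pose.
- robot.servo_line(position, rot=None, rate=0.15): straight line of the TCP; rot=None keeps the orientation; rate is the mean speed in m/s.
- robot.move_joints(angles): joint-space move.
- robot.gripper_to(opening): opening from 0.0 (shut) to 1.0 (fully open); the grip force is fixed at half the most; returns when the fingers have stopped.
- robot.wait(seconds).
- robot.solve_ik(position, orientation): joint angles nearest the present ones, or None.
- robot.get_image(name): name is "side" or "top"; returns (picture, depth): 480x640x3 uint8, red, green, blue; 480x640 float32, m along the optical axis (not along the pixel's ray), 0 where there is no reading.
- robot.camera_info(name): a dict with "mtx" (3x3 intrinsics, pixels), "R" (3x3) and "t" (3): a world point X has camera coordinates R X + t. Camera axes: x right, y down, z forward; pixel columns grow to the right and rows downward; lengths in m; the calibration is good to about 2 mm. A picture is of the moment at which its call begins. camera_info takes no time and is no camera call.
A pose or a line that the arm cannot do raises robot.Unreachable and nothing moves.
- robot.close_job(): hands the job in; it is judged then, once.
Readings, each from a call of its own:
- robot.get_time(): time.
- robot.get_joint_pos(): joint angles.
- robot.get_dq(): joint speeds.
- robot.get_joint_efforts(): joint torques, N m.
- robot.get_tool_pos(): TCP position.
- robot.get_orientation(): TCP orientation.
- robot.get_wrist_force(): force on the tool from outside, world axes, zero at the start.
- robot.get_moment(): the same for the moment, N m.
- robot.get_gripper_width(): opening from 0.0 (shut) to 1.0 (fully open).
- robot.get_gripper_force(): force on a finger pad.
Only numpy, scipy, OpenCV 4.12 (cv2) and the standard library are available. Lean on these libraries where they do the work, as an engineer would, in place of code of your own. Each camera call takes 0.05 s, during which the arm holds its last target. There are 200 camera calls.

TASK

On the plywood sample board the middle wooden tile stands proud on a springy pad between two fixed tiles. Stand the loose wooden spacer upright in the joint beside it that is wide enough to take it, all the way down on the board, about midway along the joint, and let go of it. Then press the middle tile straight down with the fingers until it is fully home, flush with its neighbours, and finish while still holding it pressed there, with the spacer left in place.

Things in the scene. Friction and masses are not known exactly. Their poses are not given: they have to be found in the camera images.
- board: Fixed plywood board, 130 x 240 x 12 mm, flat on the worktop. Origin at the centre of its underside; x along the joints between the tiles, y along the row of three tiles, z up. The raised tile is in the middle (x = y = 0); the slim and the broad tile stand at y = +75 and -75 mm, either way round.
- raised_tile: Middle grooved wooden tile, 90 (x) x 60 (y) x 16 mm, axes parallel to the board's. It cannot be taken off and moves only up and down, on a springy pad. Origin at the centre of its underside, 25 mm above the board's underside when up (its top at 41 mm, 7 mm prouder than its neighbours); pressed fully home it meets a firm stop with origin at 18 mm and top at 34 mm, flush. The spring needs about 2 N to start moving and about 6 N to be home; let go, it rises again.
- slim_tile: Fixed grooved wooden tile beside the raised one, 90 (x) x 48 (y) x 22 mm, origin at the centre of its underside, which lies on the board's top; its top is 34 mm above the worktop. Axes parallel to the board's. The joint between it and the raised tile is 21 mm wide.
- broad_tile: Fixed grooved wooden tile on the other side of the raised one, 90 (x) x 68 (y) x 22 mm, origin and axes as for the slim tile, top also 34 mm above the worktop. The joint between it and the raised tile is only 11 mm wide: too narrow for the spacer.
- spacer: Loose pale wooden spacer block, 64 (x) x 16 (y) x 56 mm high, standing upright on its narrow long edge on the worktop at the robot's right; about 50 g. Origin at the centre of its underside, z up. It stands down between the tiles with its origin 12 mm above the worktop and its top 68 mm above the worktop.
Not all that is in view belongs to the job. Leave any red look-alike of the spacer alone.

How it is judged:
On the way, in this order (a step that is already met when the one before it is completed fails the run):
1. the spacer stands, let go, fully down in the wide joint (z of spacer in the frame of board between 0.009 and 0.0145 m and x of spacer in the frame of board between -0.025 and 0.025 m and y of spacer in the frame of board between -0.048 and 0.048 m and angle between spacer's own z axis and vertical below 0.15 rad and angle between the x axis of spacer and the x axis of board, either way round below 0.15 rad and contact force between the fingers and spacer below 0.3 N), for 0.2 s.
2. the raised tile is pressed home by the fingers (z of raised_tile in the frame of board below 0.0192 m and contact force between the fingers and raised_tile above 2 N), for 0.2 s.
At the end, for the whole second after the job is handed in: The fingers still press the raised tile (more than 2 N) and hold it within 1.2 mm of flush; the spacer stands untouched by the fingers in the wide joint, down on the board (within 2.5 mm), within 25 mm of midway along the joint, upright and parallel to the joint within 0.15 rad (all of step 1 and all of step 2 and linear speed of spacer below 0.02 m/s); the arm keeps its last pose, push and grip.
It also fails if it takes over 46 s, if anything falls off the work surface, if the arm or the gripper's body presses on something with over 40 N, if the wrist force passes 120 N, or if a joint passes its speed limit or range.

## Working session

There is one attempt and no reset: what is moved stays moved. The work goes in short steps, each a Python script; the robot and the scene stay as the last script left them, time stands still between calls to the robot, and variables do not carry over. Pictures are saved under pics/ and viewed, at most 10 in all, crops included, and the job is handed in when it is done.

```bash
mkdir -p pics; ls; python3 - <<'E'
from bench import robot
import cv2,numpy as np
for n in("side","top"):
    p,d=robot.get_image(n); cv2.imwrite(f"pics/{n}0.png",p[:,:,::-1]); np.savez(f"{n}0.npz",p=p,d=d)
    c=robot.camera_info(n); print(n,c["mtx"],c["R"],c["t"],-c["R"].T@c["t"])
print(robot.grip_point_offset,robot.get_tool_pos(),robot.get_orientation(),robot.get_time())
E
```

```text
pics
side [[448.36365139   0.         312.48457486]
 [  0.         448.36365139 241.59282651]
 [  0.           0.           1.        ]] [[ 0.35882795 -0.93340319 -0.00099405]
 [-0.80567209 -0.30918622 -0.50526861]
 [ 0.47131199  0.18210538 -0.86296155]] [-0.2562842   0.39419078  0.67402762] [ 0.09187314 -0.24008218  0.78057739]
top [[498.85332957   0.         318.37277439]
 [  0.         498.85332957 235.71133084]
 [  0.           0.           1.        ]] [[-0.02248296 -0.99973188 -0.00553937]
 [-0.98292415  0.02311647 -0.18255342]
 [ 0.18263253  0.00134044 -0.98318033]] [-0.07330633  0.49757262  0.87930817] [ 0.32683772 -0.08596745  0.95494601]
0.1547 [0.18324631 0.5184596  0.40421022] [-5.31176766e-01 -3.09610466e+00  1.59233625e-03] 0.1
```

View pics/top0.png

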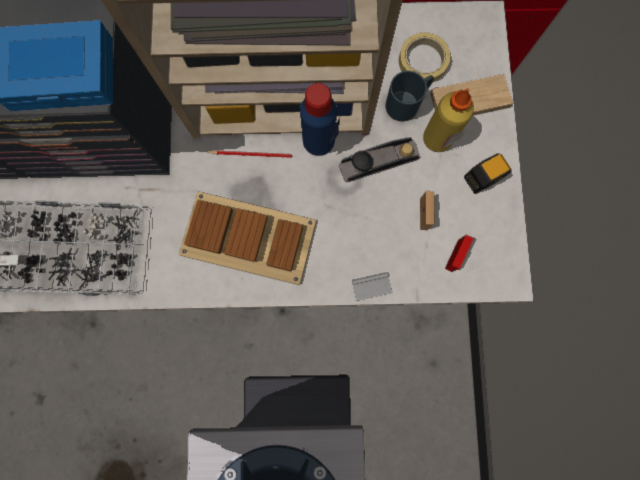

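View pics/side0.png

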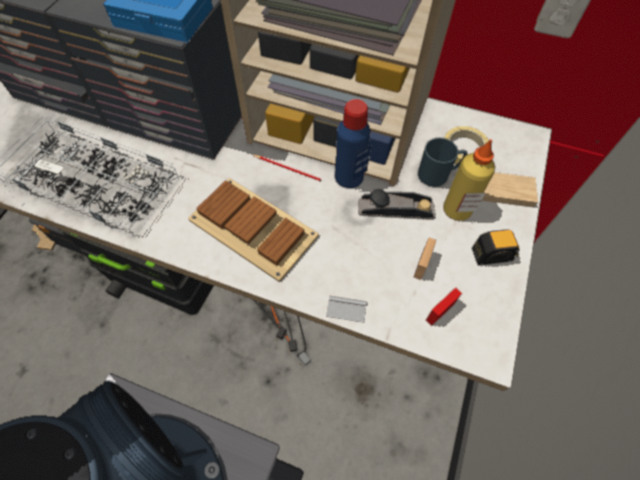

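Top view: the board is centred at about (249,238), with tiles at (209,227), (247,234) and (287,245). The wide joint is on the right, around (267,240), next to the slim tile.

Candidates for the spacer in the top view are:
- the pale block at (428,210)
- the red look-alike at (460,253)
- the flat plank at (472,95)
- the bench plane at (380,160)

I choose the pale upright block at (428,210), and will check it in a close crop.

```bash
cat > h.py <<'E'
import numpy as np,cv2
from bench import robot
def grab(n):
    p,d=robot.get_image(n); return p,d
def cloud(n,d):
    c=robot.camera_info(n); v,u=np.mgrid[:480,:640]
    r=np.stack([u,v,np.ones_like(u)],-1)@np.linalg.inv(c["mtx"]).T
    return (r*d[...,None]-c["t"])@c["R"], r@c["R"], -c["R"].T@c["t"]
def onplane(n,d,z):
    W,r,o=cloud(n,d); s=(z-o[2])/r[...,2]
    return W,o+r*s[...,None]
def rect(P):
    (cx,cy),(w,h),a=cv2.minAreaRect((P[:,:2]*1000).astype(np.float32))
    if w<h: w,h,a=h,w,a+90
    return np.round([cx,cy,w,h,(a+90)%180-90],1)   # mm, deg of long side
def biggest(m):
    k,l,s,_=cv2.connectedComponentsWithStats(m.astype(np.uint8)); 
    return l==1+np.argmax(s[1:,4])
E
python3 - <<'E'
from h import *
for n,bx,sx in(("top",(170,180,330,290),(405,180,450,240)),("side",(180,170,330,285),(400,225,445,290))):
    z=np.load(n+"0.npz"); p,d=z["p"],z["d"]; hsv=cv2.cvtColor(p,cv2.COLOR_RGB2HSV)
    def box(b): m=np.zeros((480,640),bool); m[b[1]:b[3],b[0]:b[2]]=1; return m
    W,P=onplane(n,d,.056); m=biggest(box(sx)&(abs(W[...,2]-.056)<.006)); print(n,"spacer",rect(P[m]),m.sum(), "medz",np.median(W[m][:,2]))
    ws=W[box(bx)|box(sx)][:,2]; 
    W,P=onplane(n,d,.012); m=biggest(box(bx)&(hsv[...,1]>60)&(W[...,2]>.005)); print("board",rect(P[m]),m.sum())
    for zt in(.034,.041):
        W,P=onplane(n,d,zt); t=box(bx)&(hsv[...,1]>100)&(W[...,2]>.028)
        k,l,s,c=cv2.connectedComponentsWithStats(t.astype(np.uint8))
        for i in range(1,k):
            if s[i,4]>200: print("tile z",zt,rect(P[l==i]),s[i,4],np.median(W[l==i][:,2]),c[i])
a=np.load("top0.npz")["p"][180:280,400:500]; b=np.load("side0.npz")["p"][220:330,390:500]
f=lambda x:cv2.resize(x[:,:,::-1],(400,400),interpolation=cv2.INTER_NEAREST)
cv2.imwrite("pics/crop.png",np.hstack([f(a),f(b)]))
E
```

```text
top spacer [ 542.3 -290.6   63.4   14.9   -3.5] 302 medz 0.05615895423929791
board [503.   51.6 240.  130.   74.8] 8221
tile z 0.034 [522.4 123.2  94.4  69.6 -15.4] 1708 0.034446255568656284 [207.69262295 225.65163934]
tile z 0.034 [504.1  51.9  91.5  62.2 -15.2] 1579 0.041407295308689224 [245.55478151 234.45281824]
tile z 0.034 [483.3 -21.7  90.2  50.3 -15.1] 1227 0.03450963931302263 [284.35370823 244.29747351]
tile z 0.041 [521.  121.6  93.7  69.  -15.4] 1708 0.034446255568656284 [207.69262295 225.65163934]
tile z 0.041 [502.7  50.8  90.8  61.7 -15.2] 1579 0.041407295308689224 [245.55478151 234.45281824]
tile z 0.041 [482.1 -22.2  89.6  49.9 -15.1] 1227 0.03450963931302263 [284.35370823 244.29747351]
side spacer [ 542.3 -293.    66.8   15.8   -3.3] 274 medz 0.05619276419992708
board [502.7  50.5 244.6 131.1  75. ] 6532
tile z 0.034 [513.6  85.6 138.9  95.2  75.4] 2545 0.03621610019317659 [237.35442043 211.40314342]
tile z 0.034 [482.  -22.5  93.   51.2 -14.8] 1038 0.03421560662810298 [280.32851638 239.61271676]
tile z 0.041 [509.6  82.6 137.6  94.3  75.4] 2545 0.03621610019317659 [237.35442043 211.40314342]
tile z 0.041 [478.4 -24.6  92.1  50.7 -14.8] 1038 0.03421560662810298 [280.32851638 239.61271676]
```

View pics/crop.png

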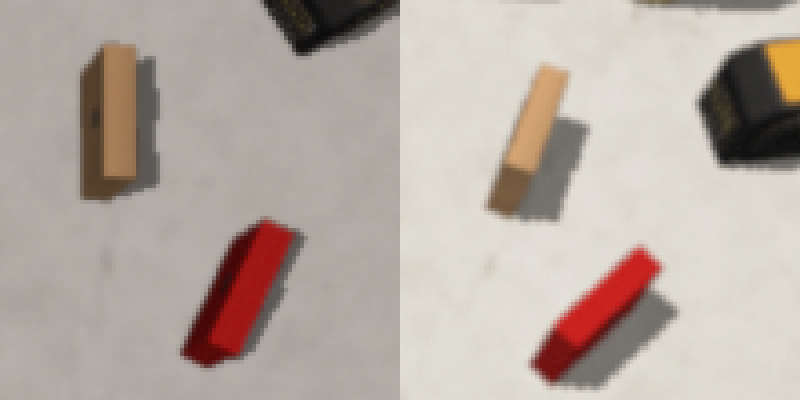

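The crop confirms the choice: the pale block stands upright with its top at (429,208) in the top view, clearly apart from the red one at (460,253). The wide joint is on the -y side of the board, and the board yaw is -15°. Next I grasp the spacer across its 16 mm thickness.

```bash
cat >> h.py <<'E'
from scipy.spatial.transform import Rotation as Ro
def ori(deg):
    t=np.radians(deg); y=np.array([-np.sin(t),np.cos(t),0]); z=np.array([0,0,-1.]); x=np.cross(y,z)
    return Ro.from_matrix(np.stack([x,y,z],1)).as_rotvec()
def st(s=""):
    print(s,"t",round(robot.get_time(),2),"p",np.round(robot.get_tool_pos(),4),"F",np.round(robot.get_wrist_force(),2),"w",round(robot.get_gripper_width(),3),"g",np.round(robot.get_gripper_force(),1))
E
python3 - <<'E'
from h import *
o=ori(-3.4)
robot.reach([.45,-.08,.42],o); st("via")
robot.reach([.542,-.292,.33],o); print(np.round(robot.get_joint_pos(),2))
robot.gripper_to(.6)
robot.servo_line([.542,-.292,.207],rate=.1); st("down")
robot.gripper_to(0); st("grip")
robot.servo_line([.542,-.292,.33],rate=.1); st("up")
for n in("side","top"):
    p,d=grab(n); np.savez(n+"1.npz",p=p,d=d)
    if n=="side": cv2.imwrite("pics/s1.png",cv2.resize(p[130:330,300:560,::-1],(780,600)))
E
```

```text
via t 2.43 p [ 0.4501 -0.0795  0.42  ] F [ 0.75 -0.75  0.03] w 0.998 g 0.0
[-0.57  0.55  1.54  0.    1.05 -2.08]
down t 5.22 p [ 0.5422 -0.2921  0.2077] F [ 0.03  0.51 -0.09] w 0.6 g 0.0
grip t 5.64 p [ 0.5422 -0.2921  0.2075] F [0.26 0.4  3.51] w 0.173 g 59.4
up t 7.03 p [ 0.5419 -0.2919  0.3293] F [ 0.11 -0.15 -0.37] w 0.171 g 58.8
```

View pics/s1.png

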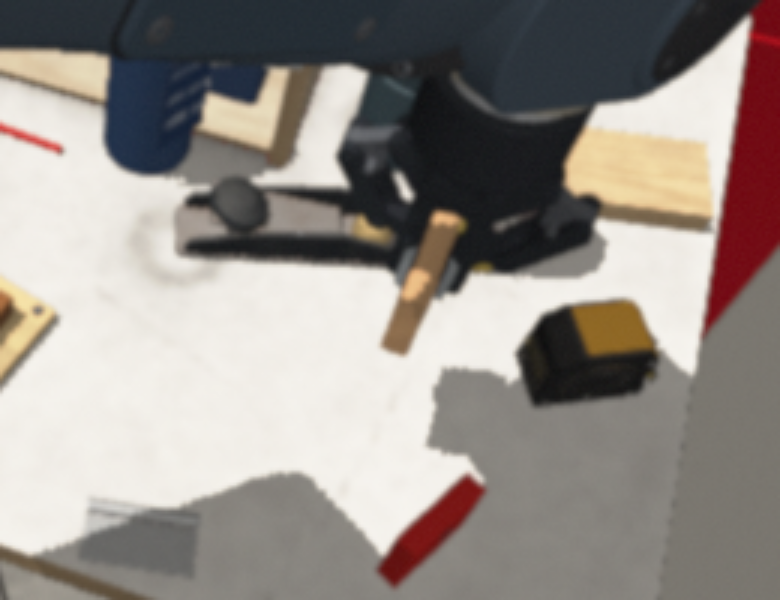

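The s1 crop shows the spacer held upright between the fingers, with its lower end at crop (398,345). Next is a hover just above the joint.

```bash
python3 - <<'E'
from h import *
o=ori(-15)
robot.servo_line([.46,-.15,.36],rate=.2)
robot.reach([.4924,.0121,.33],o)
robot.servo_line([.4924,.0121,.262],rate=.1); robot.wait(.2); st("hover")
T=[]
for n in("side","top"):
    p,d=grab(n); np.savez(n+"2.npz",p=p,d=d)
    a=p[170:290,210:330] if n=="side" else p[185:285,215:315]
    T.append(cv2.resize(a[:,:,::-1],(400,400),interpolation=cv2.INTER_CUBIC))
cv2.imwrite("pics/h2.png",np.hstack(T))
E
```

```text
hover t 9.85 p [0.4925 0.0121 0.2625] F [ 0.36 -0.   -0.72] w 0.171 g 58.8
```

View pics/h2.png

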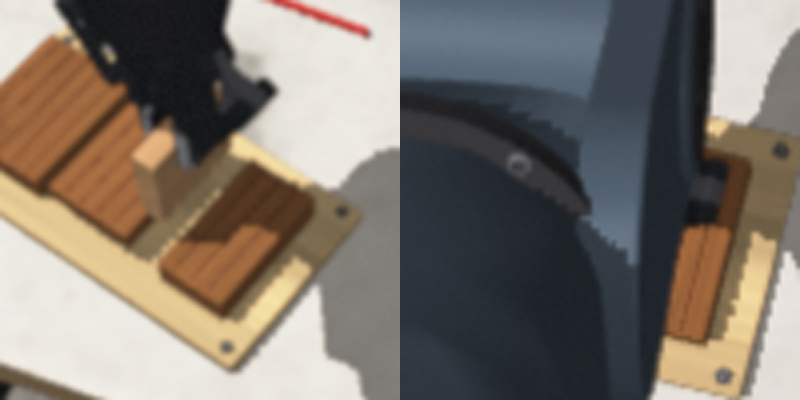

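```bash
python3 - <<'E'
from h import *
z=np.load("side2.npz"); p,d=z["p"],z["d"]; W,_,_=cloud("side",d)
t=np.radians(-15); X=np.array([np.cos(t),np.sin(t),0]); Y=np.array([-np.sin(t),np.cos(t),0]); c=np.array([.5029,.0512,0])
xb=(W-c)@X*1000; yb=(W-c)@Y*1000; zz=W[...,2]*1000
hsv=cv2.cvtColor(p,cv2.COLOR_RGB2HSV)
b=np.zeros(d.shape,bool); b[200:240,240:285]=1
f=b&(zz>60)&(zz<108)&(abs(xb+32)<8)&(hsv[...,2]>70)
for v in range(200,240):
    u=np.where(f[v])[0]
    if len(u): print(v,u.min(),u.max(),"x",xb[v,u].round(0),"y",yb[v,u].round(0),"z",zz[v,u].round(0))
# tile edges nearest joint per strip of x
for nm,zt,lo,hi in(("raised",41,-45,0),("slim",34,-100,-40)):
    W2,P=onplane("side",d,zt/1000); x2=(P-c)@X*1000; y2=(P-c)@Y*1000
    m=(abs(zz-zt)<2.5)&(y2>lo)&(y2<hi)
    print(nm,[(a,round((y2[m&(abs(x2-a)<3)].min() if nm=="raised" else y2[m&(abs(x2-a)<3)].max()),1)) for a in range(-42,20,5) if (m&(abs(x2-a)<3)).any()])
E
```

```text
219 250 252 x [-29. -29. -29.] y [-35. -37. -40.] z [103. 104. 107.]
220 250 254 x [-30. -30. -29. -30. -29.] y [-35. -38. -40. -43. -44.] z [101. 103. 104. 108. 108.]
221 250 258 x [-29. -30. -30. -30. -29. -28. -25. -24.] y [-34. -38. -40. -42. -45. -49. -47. -49.] z [ 96. 100. 101. 103. 106. 108. 102. 103.]
222 251 257 x [-29. -29. -29. -30. -29. -29. -26.] y [-36. -39. -41. -44. -46. -49. -48.] z [ 94.  96.  99. 102. 103. 106. 101.]
223 251 258 x [-29. -29. -30. -30. -29. -29. -27. -25.] y [-35. -38. -41. -44. -46. -48. -49. -49.] z [ 90.  93.  96.  98. 100. 101.  99.  96.]
224 251 258 x [-29. -29. -30. -29. -30. -28. -28. -26.] y [-35. -37. -41. -43. -46. -47. -49. -50.] z [86. 89. 92. 94. 98. 96. 98. 96.]
225 251 258 x [-29. -30. -30. -29. -29. -28. -28. -26.] y [-34. -38. -40. -42. -45. -46. -49. -50.] z [82. 86. 88. 90. 92. 92. 94. 93.]
226 252 258 x [-29. -29. -29. -29. -30. -29. -26.] y [-35. -39. -42. -44. -48. -49. -48.] z [79. 84. 86. 88. 92. 92. 87.]
227 252 259 x [-30. -29. -29. -29. -29. -29. -26. -24.] y [-36. -38. -41. -43. -47. -49. -48. -49.] z [78. 78. 81. 83. 87
[... 672 characters left out ...]
. -24.] y [-44. -46. -48. -49. -48.] z [64. 65. 67. 65. 61.]
234 257 259 x [-30. -29. -28.] y [-46. -48. -49.] z [63. 63. 62.]
raised [(-42, np.float64(-30.3)), (-37, np.float64(-30.6)), (-32, np.float64(-30.9)), (-27, np.float64(-29.5)), (-22, np.float64(-28.1)), (-17, np.float64(-22.1)), (-12, np.float64(-14.6)), (-7, np.float64(-8.6)), (-2, np.float64(-0.9))]
slim [(-42, np.float64(-52.5)), (-37, np.float64(-52.6)), (-32, np.float64(-52.9)), (-27, np.float64(-53.2)), (-22, np.float64(-52.1)), (-17, np.float64(-52.2)), (-12, np.float64(-52.4)), (-7, np.float64(-52.7)), (-2, np.float64(-52.9)), (3, np.float64(-53.2)), (8, np.float64(-52.1)), (13, np.float64(-52.1)), (18, np.float64(-52.4))]
```

In h2, the spacer's lower end in the side view (crop about (150,200)) hangs over the joint. Both centres come out within 0.5 mm across the joint in the same camera. Next I lower it with a force check.

```bash
python3 - <<'E'
from h import *
z=.262; ok=True
for z in np.r_[np.arange(.256,.2225,-.003),.2215,.2205,.2198,.2190,.2184]:
    robot.servo_line([.4924,.0121,z],rate=.06)
    F=robot.get_wrist_force(); 
    if F[2]>5 or np.hypot(F[0],F[1])>6: st("stop"); break
st("end")
E
```

```text
stop t 13.95 p [0.4925 0.0121 0.2194] F [-2.46 -0.8   7.48] w 0.173 g 59.8
end t 13.95 p [0.4925 0.0121 0.2194] F [-2.46 -0.8   7.48] w 0.173 g 59.8
```

Contact came at z=0.2194, which is where the board should be. Release, lift and check.

```bash
python3 - <<'E'
from h import *
robot.gripper_to(.55); st("open")
robot.servo_line([.4924,.0121,.33],rate=.12); robot.gripper_to(0)
robot.reach([.42,.14,.36],ori(-15)); st("aside")
T=[]
for n in("side","top"):
    p,d=grab(n); np.savez(n+"3.npz",p=p,d=d)
    W,P=onplane(n,d,.068); b=np.zeros(d.shape,bool); b[190:290,230:330]=1
    m=b&(abs(W[...,2]-.068)<.006)
    if m.sum()>20: print(n,rect(P[biggest(m)]),m.sum(),np.median(W[m][:,2]))
    a=p[170:290,210:330] if n=="side" else p[185:285,215:315]
    T.append(cv2.resize(a[:,:,::-1],(400,400),interpolation=cv2.INTER_CUBIC))
cv2.imwrite("pics/r3.png",np.hstack(T))
E
```

```text
open t 14.36 p [0.4924 0.0121 0.2189] F [-1.05 -0.62 -0.34] w 0.548 g 0.0
aside t 16.59 p [0.4201 0.1401 0.3602] F [ 0.45 -0.78  0.3 ] w -0.002 g 0.0
side [492.8   9.3  65.1  19.4 -14. ] 285 0.06803791002008205
top [493.4  12.   64.4  16.6 -15.2] 322 0.06837302345051541
```

View pics/r3.png

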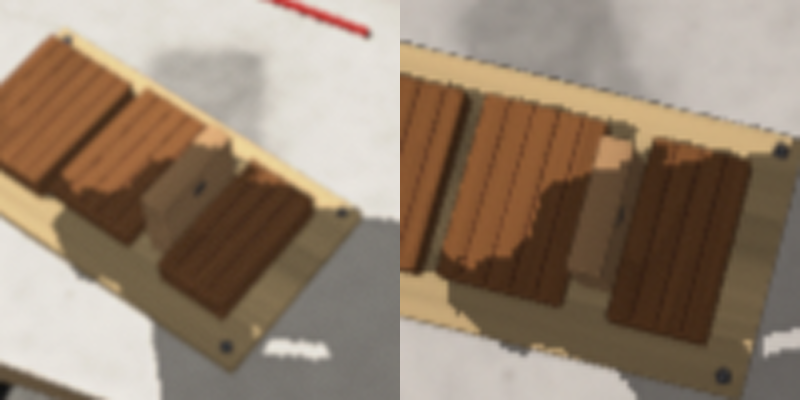

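r3 shows the spacer upright in the wide joint, around crop (600,215) in the top half. Its top is at 68 mm and its yaw is -15.2°, so it is seated. Next I press the tile with shut fingers.

```bash
python3 - <<'E'
from h import *
x,y=.504,.0555
robot.reach([x,y,.28],ori(-15)); robot.servo_line([x,y,.218],rate=.1); robot.wait(.2); st("near")
b=robot.get_wrist_force()[2]
for z in np.arange(.216,.198,-.001):
    robot.servo_line([x,y,z],rate=.03); robot.wait(.1)
    f=robot.get_wrist_force()[2]-b; print(round(z,4),round(robot.get_tool_pos()[2],4),round(f,1))
    if f>15: break
robot.wait(.5); st("pressed")
for n in("side","top"):
    p,d=grab(n); W,P=onplane(n,d,.068); q=np.zeros(d.shape,bool); q[190:290,230:330]=1
    m=q&(abs(W[...,2]-.068)<.006)
    if m.sum()>20: print(n,rect(P[biggest(m)]),m.sum(),np.median(W[m][:,2]))
    if n=="side": cv2.imwrite("pics/p4.png",cv2.resize(p[160:300,190:340,::-1],(600,560),interpolation=cv2.INTER_CUBIC))
E
```

```text
near t 18.28 p [0.5042 0.0555 0.2186] F [ 0.31 -0.24  0.28] w -0.001 g 0.0
0.216 0.216 -0.4
0.215 0.215 -0.3
0.214 0.2141 3.0
0.213 0.213 2.7
0.212 0.212 4.3
0.211 0.2111 3.2
0.21 0.21 4.3
0.209 0.2091 4.3
0.208 0.2081 5.2
0.207 0.2074 10.6
0.206 0.2073 24.6
pressed t 22.63 p [0.5041 0.0555 0.2073] F [-4.96  0.81 24.61] w -0.002 g 12.2
side [492.1   9.9  66.8  18.4 -14.3] 305 0.06783134935023245
top [474.3  17.   24.   16.7 -14. ] 176 0.06781650024367396
```

View pics/p4.png

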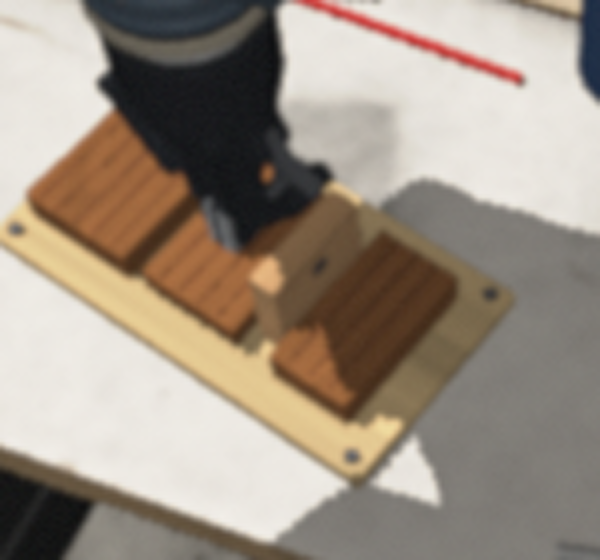

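The p4 crop shows the shut fingers on the middle tile, at about (230,240). The tile is flush on its firm stop at 24 N, and the spacer at (310,250) is still standing and untouched.

```bash
python3 -c "
from bench import robot
print(robot.close_job())"
```

```text
the job is handed in; nothing more can be done
None
```

The spacer is upright and let go in the wide joint, and I handed the job in with the fingers holding the raised tile on its firm stop at about 24 N; the hand-in gave no verdict back.

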